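# Park a shaker's spring vial clamp open in its L-shaped gate

### The arm

A 7-joint arm with a two-finger parallel gripper is mounted at the origin on a cart in front of the work surface, level with it; the furniture and walls round the work are solid. World frame = base frame: x ahead of the robot, y to its left, z up, the work surface at z = 0. Lengths are in m, angles in rad, forces in N, time in s.
With the tool pointing down it reaches from about 0.4 to 0.85 m from the base axis. Payload 10.4 kg.
Tool frame: the origin (TCP) lies midway between the tips of the shut fingers; the grasp point (between the pads) lies 19 mm behind it; x points along the fingers, y is the direction in which the jaws open and shut, and the axes are right-handed (so a half turn about x gives the same grasp; the last joint's range is limited). The gripper opens to 87 mm and grips with 3 to 60 N. Pads are 19 mm wide; open, the fingers measure 117 mm over their backs; the gripper's body (75 mm by 190 mm) begins 51 mm behind the grasp point.
Start: joints at [1.159, 0.332, -0.065, 1.46, 0.022, 1.35, -0.088], TCP at [0.237, -0.578, 0.223] pointing down, gripper open.
Joint ranges: [-2.6, 2.6], [-0.5, 2.12], [-1.47, 1.34], [0.16, 2.42], [-1.27, 4.41], [0.06, 2.06], [-2.6, 2.6]. Speed limits (rad/s): [2.22, 2.22, 2.79, 2.79, 3.14, 3.14, 3.14].

### API

Orientations are given as a unit quaternion [x, y, z, w].
In Python, from bench import r gives the robot as it stands.
- The arm moves only by the shell command python3 -m jog 'ROWS' [OPENING] [FORCE]. ROWS is JSON, a list of rows, each an object with "slide": the shift along the tool's x, y, z in cm, a list of three; "roll": the turn about the tool's x in degrees. A call has 1 to 5 rows; each row is the pose to reach, as a shift and turn from the pose measured when the call began, along the tool's axes at that moment; what a row does not reach only later rows make up. A row lasts 1/12 s, in which the tool goes at most 41.7 mm and 7.16 degrees, less where a joint would pass 70% of its speed; a pose out of reach is approached as far as the arm can. A call with a gripper value outside its range is refused whole. OPENING is the closure, from 0 (fully open) to 1 (shut), set as the call begins (- or left out, the last holds). The fingers move at their own pace and stop on an object; FORCE is the grip in N (left out, the last holds). Time passes only in rows, so rows that repeat a pose let the fingers close. It gives the time, the measured TCP pose, the force and the opening at its end, in the units of the state.
- r.read_state(): the state, without advancing time (a new reading comes with each control period).
- r.camera(name): name is "scene" or "top" or "wrist"; returns the picture (384x512x3 uint8, red, green, blue); there is no depth.
- r.camera_info(name): a dict with "intrinsics" (3x3 intrinsics, pixels), "R" (3x3) and "t" (3): a world point X has camera coordinates R X + t; the wrist camera has in their place "hand_eye" (4x4, takes a point from camera to tool coordinates, whose origin is the TCP and whose axes are the tool frame's). Camera axes: x right, y down, z forward; pixel columns grow to the right and rows downward; lengths in m; the calibration is good to about 2 mm. A picture is of the moment at which its call begins: read the wrist's pose just before it. camera_info takes no time and is no camera call.
- r.close_job(): hands the job in, once; it reports no verdict.
The state is a dict: "time": time; "joint_positions": joint angles; "joint_vel": joint speeds; "joint_torque": joint torques, N m; "ee_pos": TCP position; "eef_rot": TCP orientation; "ft_force": force on the tool from outside, world axes, zero at the start; "torque": the same for the moment, N m; "width": finger opening in m.
Only numpy, scipy, OpenCV 4.12 (cv2) and the standard library are available. Lean on these libraries where they do the work, as an engineer would, in place of code of your own. Each camera call takes 0.05 s, during which the arm holds its last target.

### The job

Two sample vials are held by spring clamps on the bench shaker; the one with the red cap is due to come out. With the fingertips, push the black knob of the red-capped vial's clamp straight back along its slot against the spring, round the corner and sideways to the end of the side leg, so that the clamp stays open when you let go. Pick nothing up: both vials stay standing in their places, the other clamp stays shut, and everything else on the bench stays where it is.

Things in the scene. Friction and masses are not known exactly. Their poses are not given: they have to be found in the camera images.
- shaker: fixed white shaker, 245 (x) x 232 (y) mm, panel in front (-x). Origin: centre of its underside; x to its rear, y to its left. Two mirrored clamps, 104 mm apart in y; each from front to rear: steel gate block (59 x 49 mm, top 85 mm above the bench) with L slot and black knob, white V block (top 114), vial, blue jaw (top 114). Nothing higher than the gate blocks stands before or beside the knobs
- knob_l_c (a point): centre of the black knob of the left (+y) clamp: upright cylinder 22 mm across and 30 mm tall (15 mm below to 15 mm above this point, 3.5 mm gap between it and the gate block). It does not turn or lift; it only moves as its slot allows
- slot_l_corner (a point): corner of the L slot of the left (+y) clamp, on the gate block's top: where the knob's axis stands when pushed fully to the rear. The long leg runs from the clamped position 30 mm straight to the rear (+x of the shaker); the 11 mm wide slot leaves the 9 mm pin 1 mm each side
- slot_l_end (a point): closed end of the side leg of that slot (green dot behind it), on the gate block's top: 20 mm from the corner, to the right (-y of the shaker), that is towards the middle of the shaker. With the knob's axis here the spring holds the pin against the leg's front edge and the clamp stays open
- nest_l_c (a point): centre, half-way up, of the place where a vial stands in the left (+y) clamp
- clamp_l (a joint): travel of the left (+y) clamp's jaw and knob to the rear, m: -0.002 to 0 with the jaw on the vial, 0.028 to 0.031 at the corner and along the side leg. Spring about 3 N at 0, 6 N at 0.030; let go in the long leg it returns to 0. A bar under the vial joins knob and jaw, so pushing the knob back takes the jaw off the vial
- knob_l (a joint): travel of the left (+y) clamp's knob along the side leg, towards the middle of the shaker, m: 0 in the long leg, 0.020 to 0.022 at the end of the side leg. Friction about 1 to 3 N
- knob_r_c (a point): centre of the black knob of the right (-y) clamp: upright cylinder 22 mm across and 30 mm tall (15 mm below to 15 mm above this point, 3.5 mm gap between it and the gate block). It does not turn or lift; it only moves as its slot allows
- slot_r_corner (a point): corner of the L slot of the right (-y) clamp, on the gate block's top: where the knob's axis stands when pushed fully to the rear. The long leg runs from the clamped position 30 mm straight to the rear (+x of the shaker); the 11 mm wide slot leaves the 9 mm pin 1 mm each side
- slot_r_end (a point): closed end of the side leg of that slot (green dot behind it), on the gate block's top: 20 mm from the corner, to the left (+y of the shaker), that is towards the middle of the shaker. With the knob's axis here the spring holds the pin against the leg's front edge and the clamp stays open
- nest_r_c (a point): centre, half-way up, of the place where a vial stands in the right (-y) clamp
- clamp_r (a joint): travel of the right (-y) clamp's jaw and knob to the rear, m: -0.002 to 0 with the jaw on the vial, 0.028 to 0.031 at the corner and along the side leg. Spring about 3 N at 0, 6 N at 0.030; let go in the long leg it returns to 0. A bar under the vial joins knob and jaw, so pushing the knob back takes the jaw off the vial
- knob_r (a joint): travel of the right (-y) clamp's knob along the side leg, towards the middle of the shaker, m: 0 in the long leg, 0.020 to 0.022 at the end of the side leg. Friction about 1 to 3 N
- vial_red_c (a point): centre (half-way up) of the sample vial with the red cap, 30 mm across, 50 mm tall; it stands in one of the two clamps
- vial_black_c (a point): centre (half-way up) of the sample vial with the black cap, 30 mm across, 50 mm tall; it stands in the other clamp
- fuse_tin: small grey tin with a green lid, 40 x 56 x 22 mm; a bystander. Origin: centre of its underside
- white_vial: small vial with a white cap, 27 mm across, 40 mm tall, standing on the bench; a bystander. Origin: centre of its underside
Things that resemble listed ones, but are neither listed nor needed, are in the scene too. Leave any yellow look-alike of the part that bears vial_black_c alone.

How it is judged:
At the end, for the whole second after the job is handed in: The red-capped vial's clamp knob stays untouched in the side leg (26+ of 30 mm back, 14.5+ of 20 mm aside); the other clamp is shut and its knob in the long leg (each within 4 mm); both vials stand upright (within 0.12 rad) within 8 mm of where they stood (((horizontal distance between vial_red_c and nest_l_c below 0.02 m and value of joint clamp_l above 0.026 m and value of joint knob_l above 0.0145 m and value of joint each of clamp_r, knob_r below 0.004 m) or (horizontal distance between vial_red_c and nest_r_c below 0.02 m and value of joint clamp_r above 0.026 m and value of joint knob_r above 0.0145 m and value of joint each of clamp_l, knob_l below 0.004 m)) and angle between each of vial_red_c, vial_black_c's own z axis and vertical below 0.12 rad and distance of each of vial_red_c, vial_black_c from where it was at the start of the episode below 0.008 m).
It fails at once if a vial is lifted, carried or shifted by more than 12 mm, or tipped (distance of any of vial_red_c, vial_black_c from where it was at the start of the episode above 0.012 m or angle between any of vial_red_c, vial_black_c's own z axis and vertical above 0.3 rad).
It fails at once if the clamp of the black-capped vial is opened by more than 10 mm ((horizontal distance between vial_red_c and nest_l_c below 0.02 m and value of joint clamp_r above 0.01 m) or (horizontal distance between vial_red_c and nest_r_c below 0.02 m and value of joint clamp_l above 0.01 m)).
It fails at once if a thing standing on the bench is moved by more than 20 mm (distance of any of fuse_tin, white_vial from where it was at the start of the episode above 0.02 m).
It also fails if it takes over 38 s, if anything falls off the work surface, if the arm or the gripper's body presses on something with over 40 N, if the wrist force passes 120 N, or if a joint passes its speed limit or range.

## Working session

There is one attempt and no reset: what is moved stays moved. The work goes in short steps, Python scripts to look and compute and a shell command to move; the robot and the scene stay as the last step left them, time stands still between calls to the robot, and variables do not carry over. Pictures are saved under pics/ and viewed, and the job is handed in when it is done.

```bash
mkdir -p pics; ls
python3 - <<'E'
from bench import r
import cv2, numpy as np
s=r.read_state(); print({k:np.round(v,3).tolist() for k,v in s.items()})
for n in ("scene","top"):
    im=r.camera(n); cv2.imwrite(f"pics/{n}0.png",im[:,:,::-1]); i=r.camera_info(n); print(n,{k:np.round(v,4).tolist() for k,v in i.items() if k!='name' and not isinstance(v,str)})
E
```

```text
pics
{'time': 0.0, 'joint_positions': [1.159, 0.333, -0.065, 1.461, 0.022, 1.35, -0.088], 'joint_vel': [-0.001, -0.0, -0.001, 0.002, -0.001, 0.001, -0.001], 'joint_torque': [0.0, -62.325, 0.025, -38.991, -0.061, 0.04, 0.0], 'ee_pos': [0.237, -0.578, 0.222], 'eef_rot': [-0.694, -0.137, 0.694, -0.136], 'ft_force': [-0.445, -0.223, -0.477], 'torque': [-0.003, 0.021, -0.052], 'width': 0.087}
scene {'intrinsics': [[498.1069, 0.0, 258.0752], [0.0, 498.1069, 192.3329], [0.0, 0.0, 1.0]], 'R': [[-0.4945, -0.8691, 0.0091], [-0.6211, 0.346, -0.7032], [0.608, -0.3534, -0.711]], 't': [0.2853, 0.4061, 1.0126]}
top {'intrinsics': [[385.6769, 0.0, 258.6895], [0.0, 385.6769, 191.6449], [0.0, 0.0, 1.0]], 'R': [[0.0179, -0.9998, -0.0049], [-0.9933, -0.0172, -0.1146], [0.1145, 0.0069, -0.9934]], 't': [-0.0178, 0.5782, 1.0281]}
```

View pics/scene0.png

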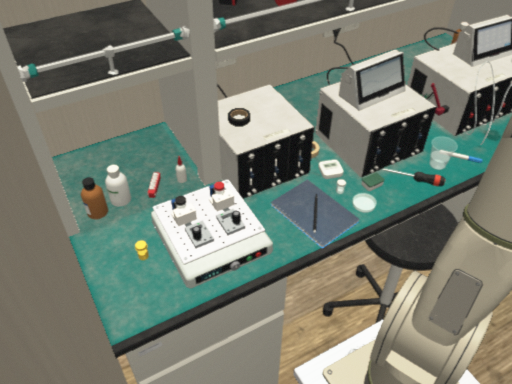

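View pics/top0.png

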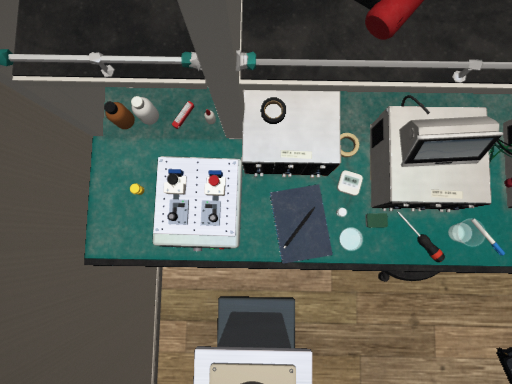

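Run:
```python
import cv2
im=cv2.imread("pics/top0.png"); cv2.imwrite("pics/topc.png",cv2.resize(im[145:260,140:255],None,fx=5.2,fy=5.2,interpolation=cv2.INTER_CUBIC))
im=cv2.imread("pics/scene0.png"); cv2.imwrite("pics/scenec.png",cv2.resize(im[170:290,140:285],None,fx=5,fy=5,interpolation=cv2.INTER_CUBIC))
```

```text
(no output)
```

View pics/topc.png

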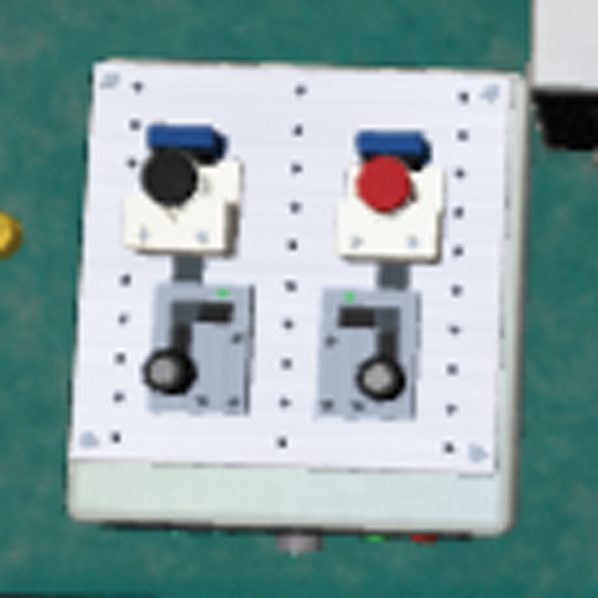

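View pics/scenec.png

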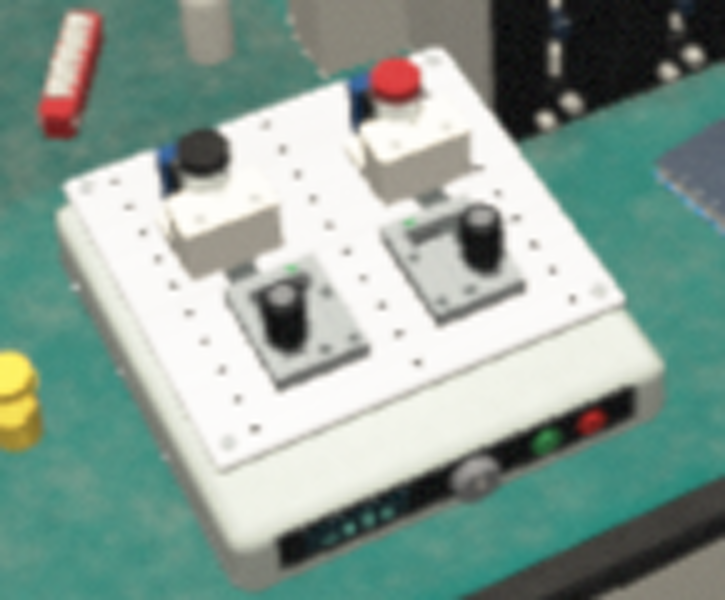

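```bash
cat > h.py <<'E'
import numpy as np, cv2
from bench import r
def back(n,uv,z):
    i=r.camera_info(n);K=np.array(i['intrinsics']);R=np.array(i['R']);t=np.array(i['t'])
    d=R.T@np.linalg.inv(K)@np.array([uv[0],uv[1],1.]); c=-R.T@t
    return c+d*(z-c[2])/d[2]
def proj(n,X):
    i=r.camera_info(n);K=np.array(i['intrinsics']);p=K@(np.array(i['R'])@X+np.array(i['t']));return p[:2]/p[2]
T=lambda x,y:(140+(x+.5)/5.2-.5,145+(y+.5)/5.2-.5)
S=lambda x,y:(140+(x+.5)/5-.5,170+(y+.5)/5-.5)
E
python3 - <<'E'
from h import *
P=lambda *a:print(*[np.round(q,4).tolist() if not isinstance(q,str) else q for q in a])
for nm,f,c,uv,z in [("knobR",T,"top",(380,378),.1185),("knobL",T,"top",(168,371),.1185),("knobR",S,"scene",(481,214),.1185),("knobL",S,"scene",(285,292),.1185),
 ("gRRL",T,"top",(321,288),.085),("gRRR",T,"top",(421,292),.085),("gRFR",T,"top",(415,417),.085),("gRFL",T,"top",(316,416),.085),
 ("gLRL",T,"top",(156,283),.085),("gLRR",T,"top",(254,287),.085),("gLFR",T,"top",(247,413),.085),("gLFL",T,"top",(150,410),.085),
 ("dotR",T,"top",(349,297),.085),("dotL",T,"top",(223,293),.085),("slotRcorner",T,"top",(389,320),.085),("sc dotR",S,"scene",(409,223),.085),("sc dotL",S,"scene",(291,268),.085),("yel",T,"top",(0,235),.03)]:
    P(nm,c,back(c,f(*uv),z))
E
```

```text
knobR top [0.5018, 0.1062, 0.1185]
knobL top [0.5034, 0.2088, 0.1185]
knobR scene [0.5011, 0.1059, 0.1185]
knobL scene [0.5021, 0.2085, 0.1185]
gRRL top [0.548, 0.1415, 0.085]
gRRR top [0.5468, 0.0912, 0.085]
gRFR top [0.4842, 0.0923, 0.085]
gRFL top [0.4838, 0.1417, 0.085]
gLRL top [0.549, 0.2245, 0.085]
gLRR top [0.5479, 0.1752, 0.085]
gLFR top [0.4847, 0.1762, 0.085]
gLFL top [0.4854, 0.2247, 0.085]
dotR top [0.5437, 0.1272, 0.085]
dotL top [0.5446, 0.1906, 0.085]
slotRcorner top [0.5324, 0.1068, 0.085]
sc dotR scene [0.5406, 0.1263, 0.085]
sc dotL scene [0.5421, 0.1898, 0.085]
yel top [0.5783, 0.3219, 0.03]
```

```bash
cat >> h.py <<'E'
from scipy.spatial.transform import Rotation as Ro
def slide(target,yaw=0.):
    s=r.read_state();R=Ro.from_quat(s['eef_rot']);d=R.inv().apply(np.array(target)-s['ee_pos'])*100
    # desired: x down, y = +-(world y turned by yaw)
    A=R.as_matrix(); out=[]
    for sg in (1,-1):
        y=sg*np.array([-np.sin(yaw),np.cos(yaw),0]); out.append(round(np.degrees(np.arctan2(A[:,2]@y,A[:,1]@y)),2))
    print("t",round(s['time'],2),"pos",np.round(s['ee_pos'],4),"F",np.round(s['ft_force'],1),"w",round(s['width'],4),"slide cm",np.round(d,2),"roll",out)
E
python3 - <<'E'
from h import *
s=r.read_state();print(np.round(Ro.from_quat(s['eef_rot']).as_matrix(),3))
slide([.34,-.25,.25],-.012);slide([.45,.106,.25],-.012)
for z in (0,.2):print(back("top",(246,175),z),back("top",(340,175),z),back("top",(373,206),z),back("top",(490,208),z))
for q in [(385,258),(340,252)]:print(back("top",T(*q),.114))
E
```

```text
[[-0.001  0.379 -0.925]
 [ 0.001 -0.925 -0.379]
 [-1.    -0.001  0.   ]]
t 0.1 pos [ 0.2368 -0.578   0.2218] F [-0.1  0.3 -0.2] w 0.087 slide cm [ -2.78 -26.44 -21.98] roll [np.float64(-157.03), np.float64(22.97)]
t 0.1 pos [ 0.2368 -0.578   0.2218] F [-0.1  0.3 -0.2] w 0.087 slide cm [ -2.75 -55.22 -45.66] roll [np.float64(-157.03), np.float64(22.97)]
[0.62943873 0.02968667 0.        ] [ 0.63402427 -0.23820378  0.        ] [ 0.5470801  -0.33067904  0.        ] [ 0.54719399 -0.65959626  0.        ]
[0.59770629 0.02148412 0.2       ] [ 0.60144854 -0.19714108  0.2       ] [ 0.53049347 -0.27261007  0.2       ] [ 0.53058641 -0.54103918  0.2       ]
[0.56057754 0.10616913 0.114     ]
[0.56314419 0.12826636 0.114     ]
```

Candidates for the wanted knob: the left clamp knob at top pixel (172,216), by the black-capped vial, and the right clamp knob at (213,217), by the red-capped vial. The yellow vial at (136,188) stands apart. The crop shows the red cap behind the right knob, so I choose knob_r.

```bash
python3 -m jog '[{"slide":[-0.4,-3.07,-2.55],"roll":4.6},{"slide":[-0.8,-6.14,-5.1],"roll":9.2},{"slide":[-1.2,-9.2,-7.65],"roll":13.8},{"slide":[-1.6,-12.3,-10.2],"roll":18.4},{"slide":[-2.0,-15.3,-12.7],"roll":23}]' 0
python3 - <<'E'
from h import *
slide([.34,-.25,.25],-.012);slide([.44,.106,.25],-.012)
E
```

```text
time: 0.52
ee_pos: [0.2964, -0.3862, 0.2418]
eef_rot: [-0.707, 0.005, 0.707, 0.006]
ft_force: [1.2, 0.1, 0.6]
width: 0.0871
t 0.52 pos [ 0.2964 -0.3862  0.2418] F [1.2 0.1 0.6] w 0.0871 slide cm [ -0.81 -13.69  -4.13] roll [np.float64(179.74), np.float64(-0.26)]
t 0.52 pos [ 0.2964 -0.3862  0.2418] F [1.2 0.1 0.6] w 0.0871 slide cm [ -0.76 -49.45 -13.54] roll [np.float64(179.74), np.float64(-0.26)]
```

```bash
python3 -m jog '[{"slide":[-0.2,-3.9,-1.2]},{"slide":[-0.4,-7.8,-2.4]},{"slide":[-0.5,-11.7,-3.6]},{"slide":[-0.6,-15.6,-4.8]},{"slide":[-0.7,-19.5,-6.0]}]' 0;  python3 -m jog '[{"slide":[0,-3.9,-0.9]},{"slide":[0,-7.8,-1.8]},{"slide":[0,-11.7,-2.7]},{"slide":[0,-15.6,-3.6]},{"slide":[0,-19.5,-4.5]}]' 0.4
python3 - <<'E'
from h import *
slide([.44,.106,.25],-.012)
E
```

```text
t 0.52 pos [ 0.2964 -0.3862  0.2418] F [1.2 0.1 0.6] w 0.0871 slide cm [ -0.76 -49.45 -13.54] roll [np.float64(179.74), np.float64(-0.26)]invalid input at $[0]: expected keys slide, roll
invalid input at $[0]: expected keys slide, roll
```

```bash
python3 -m jog '[{"slide":[-0.2,-3.9,-1.2],"roll":0},{"slide":[-0.4,-7.8,-2.4],"roll":0},{"slide":[-0.5,-11.7,-3.6],"roll":0},{"slide":[-0.6,-15.6,-4.8],"roll":0},{"slide":[-0.7,-19.5,-6.0],"roll":-0.3}]' 0;  python3 -m jog '[{"slide":[0,-3.9,-0.9],"roll":0},{"slide":[0,-7.8,-1.8],"roll":0},{"slide":[0,-11.7,-2.7],"roll":0},{"slide":[0,-15.6,-3.6],"roll":0},{"slide":[0,-19.5,-4.5],"roll":0}]' 0.4
python3 - <<'E'
from h import *
slide([.44,.106,.25],-.012)
E
```

```text
time: 0.93
ee_pos: [0.3596, -0.1902, 0.2489]
eef_rot: [-0.707, 0.004, 0.708, 0.004]
ft_force: [1.9, -0.9, 0.0]
width: 0.087
time: 1.35
ee_pos: [0.4066, 0.0063, 0.249]
eef_rot: [-0.707, 0.004, 0.707, 0.004]
ft_force: [2.7, -0.7, -0.8]
width: 0.0618
t 1.35 pos [0.4066 0.0063 0.249 ] F [ 2.7 -0.7 -0.8] w 0.0618 slide cm [ -0.09 -10.01  -3.22] roll [np.float64(-179.98), np.float64(0.02)]
```

```bash
python3 -m jog '[{"slide":[0.5,-3.4,-1.6],"roll":0},{"slide":[1,-6.8,-2.8],"roll":0},{"slide":[2,-10,-4.0],"roll":0},{"slide":[2,-10,-4.0],"roll":0},{"slide":[2,-10,-4.0],"roll":0}]' 0.4
python3 - <<'E'
from h import *
s=r.read_state();im=r.camera("wrist");cv2.imwrite("pics/w1.png",im[:,:,::-1]);slide([.5015,.106,.16],-.012)
i=r.camera_info("wrist");K=np.array(i['intrinsics']);H=np.array(i['hand_eye']);print(np.round(K,1).tolist(),np.round(H,3).tolist())
R=Ro.from_quat(s['eef_rot']).as_matrix()
for X in ([.5015,.106,.1185],[.5025,.2085,.1185]):
    p=np.linalg.inv(H)@np.append(R.T@(np.array(X)-s['ee_pos']),1);q=K@p[:3];print(q[:2]/q[2])
E
```

```text
time: 1.77
ee_pos: [0.4473, 0.1075, 0.2282]
eef_rot: [-0.706, 0.002, 0.708, 0.003]
ft_force: [-0.4, 0.0, -1.0]
width: 0.0525
t 1.82 pos [0.4474 0.1059 0.2285] F [-0.5 -0.5 -0.3] w 0.0524 slide cm [ 6.84 -0.06 -5.43] roll [np.float64(-179.9), np.float64(0.1)]
[[342.2, 0.0, 255.8], [0.0, 342.2, 193.5], [0.0, 0.0, 1.0]] [[-0.0, -0.303, 0.953, -0.163], [1.0, -0.001, -0.0, -0.001], [0.001, 0.953, 0.303, -0.083], [0.0, 0.0, 0.0, 1.0]]
[258.1378829 122.6525571]
[127.22916498 122.45176155]
```

View pics/w1.png

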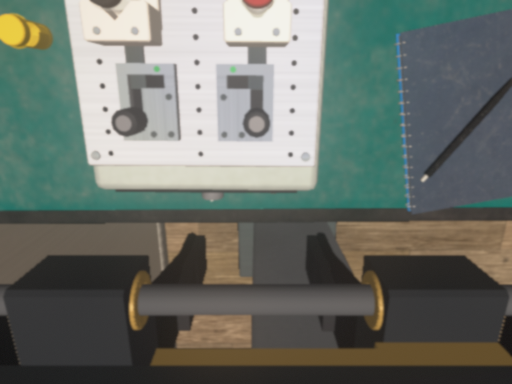

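```bash
python3 -m jog '[{"slide":[0.5,0,-3.0],"roll":0},{"slide":[3.5,0,-5.4],"roll":0},{"slide":[6.8,0,-5.4],"roll":0},{"slide":[6.8,0,-5.4],"roll":0},{"slide":[6.8,0,-5.4],"roll":0}]' 0.4
python3 - <<'E'
from h import *
im=r.camera("wrist");cv2.imwrite("pics/w2.png",im[:,:,::-1]);slide([.5015,.106,.093],-.012)
E
```

```text
time: 2.23
ee_pos: [0.5001, 0.1042, 0.1598]
eef_rot: [-0.705, 0.004, 0.709, 0.004]
ft_force: [-0.5, 0.1, 0.1]
width: 0.0522
t 2.28 pos [0.501  0.1048 0.1614] F [-0.5 -0.1  2. ] w 0.0523 slide cm [ 6.84 -0.12 -0.07] roll [np.float64(-179.95), np.float64(0.05)]
```

View pics/w2.png

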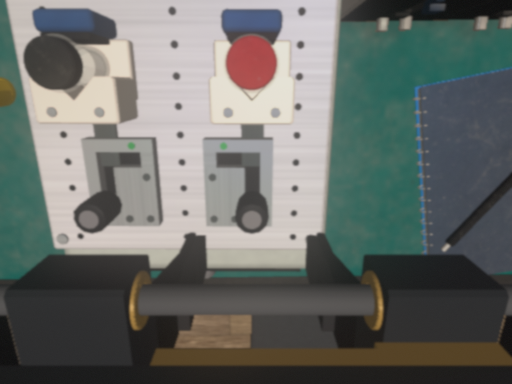

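```bash
python3 -m jog '[{"slide":[2,-0.1,0],"roll":0},{"slide":[4,-0.15,-0.1],"roll":0},{"slide":[6,-0.15,-0.1],"roll":0},{"slide":[6.8,-0.15,-0.1],"roll":0},{"slide":[6.8,-0.15,-0.1],"roll":0}]' 0.4
python3 - <<'E'
from h import *
im=r.camera("wrist");cv2.imwrite("pics/w3.png",im[:,:,::-1]);im=r.camera("scene");cv2.imwrite("pics/s3.png",cv2.resize(im[150:290,120:300,::-1],None,fx=4,fy=4));slide([.5015,.106,.093],-.012)
E
```

```text
time: 2.7
ee_pos: [0.5016, 0.1057, 0.0938]
eef_rot: [-0.706, 0.004, 0.708, 0.004]
ft_force: [-0.3, -0.1, 0.2]
width: 0.0526
t 2.8 pos [0.5026 0.1063 0.0953] F [ 0.2 -0.7  1. ] w 0.0524 slide cm [0.23 0.03 0.11] roll [np.float64(-179.96), np.float64(0.04)]
```

View pics/w3.png

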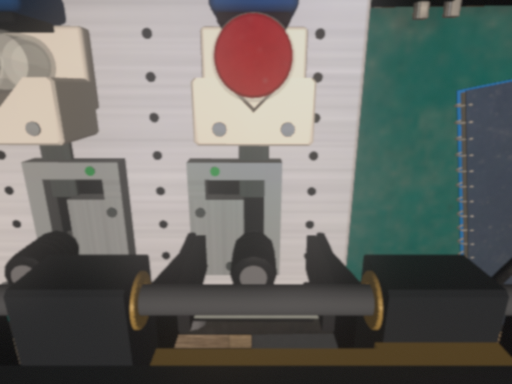

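View pics/s3.png

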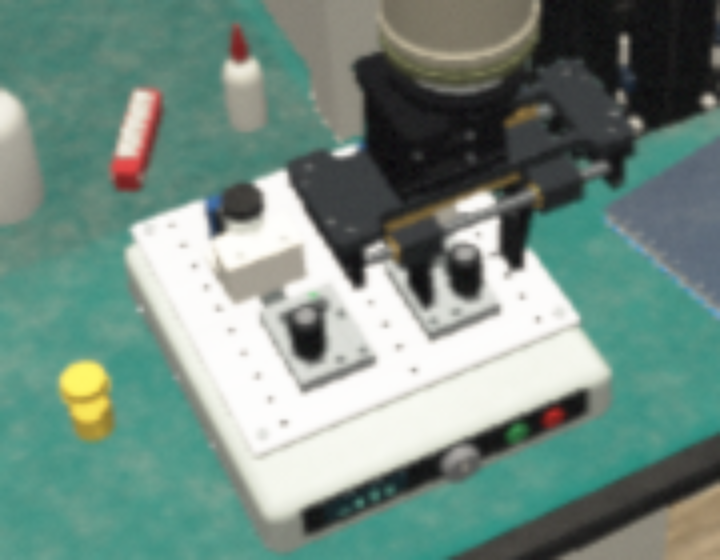

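Knob sits between the fingers (wrist view: knob (253,265), finger tips (200,245) and (315,245)). Closing lightly.

```bash
python3 -m jog '[{"slide":[0.1,0,0],"roll":0},{"slide":[0.1,0,0],"roll":0},{"slide":[0.1,0,0],"roll":0},{"slide":[0.1,0,0],"roll":0},{"slide":[0.1,0,0],"roll":0}]' 1 15;python3 -m jog '[{"slide":[0,0,0],"roll":0},{"slide":[0,0,0],"roll":0}]' 1 15
python3 - <<'E'
from h import *
slide([.5315,.106,.093],-.012)
E
```

```text
time: 3.22
ee_pos: [0.5028, 0.1063, 0.0946]
eef_rot: [-0.707, 0.004, 0.707, 0.004]
ft_force: [-0.1, 0.0, -0.9]
width: 0.0268
time: 3.38
ee_pos: [0.5027, 0.1062, 0.0946]
eef_rot: [-0.707, 0.004, 0.707, 0.004]
ft_force: [0.1, -0.2, -0.3]
width: 0.0219
t 3.38 pos [0.5027 0.1062 0.0946] F [ 0.1 -0.2 -0.3] w 0.0219 slide cm [ 0.16 -0.01 -2.88] roll [np.float64(-179.97), np.float64(0.03)]
```

```bash
python3 -m jog '[{"slide":[0,0,-0.3],"roll":0},{"slide":[0,0,-0.6],"roll":0},{"slide":[0,0,-0.9],"roll":0},{"slide":[0,0,-1.2],"roll":0},{"slide":[0,0,-1.5],"roll":0}]' 1 25
python3 - <<'E'
from h import *
slide([.5325,.106,.093],-.012)
E
```

```text
time: 3.8
ee_pos: [0.5178, 0.1061, 0.0945]
eef_rot: [-0.707, 0.004, 0.707, 0.004]
ft_force: [-5.6, -0.9, 4.3]
width: 0.0211
t 3.8 pos [0.5178 0.1061 0.0945] F [-5.6 -0.9  4.3] w 0.0211 slide cm [ 0.15 -0.01 -1.47] roll [np.float64(-179.96), np.float64(0.04)]
```

```bash
python3 -m jog '[{"slide":[0,0,-0.4],"roll":0},{"slide":[0,0,-0.8],"roll":0},{"slide":[0,0,-1.2],"roll":0},{"slide":[0,0,-1.5],"roll":0},{"slide":[0,0,-1.5],"roll":0}]' 1 25
python3 - <<'E'
from h import *
slide([.5325,.106,.093],-.012)
im=r.camera("wrist");cv2.imwrite("pics/w4.png",im[:,:,::-1])
E
```

```text
time: 4.22
ee_pos: [0.5332, 0.106, 0.0945]
eef_rot: [-0.707, 0.004, 0.708, 0.004]
ft_force: [-5.5, -0.3, 6.5]
width: 0.021
t 4.22 pos [0.5332 0.106  0.0945] F [-5.5 -0.3  6.5] w 0.021 slide cm [0.15 0.01 0.07] roll [np.float64(-179.97), np.float64(0.03)]
```

View pics/w4.png

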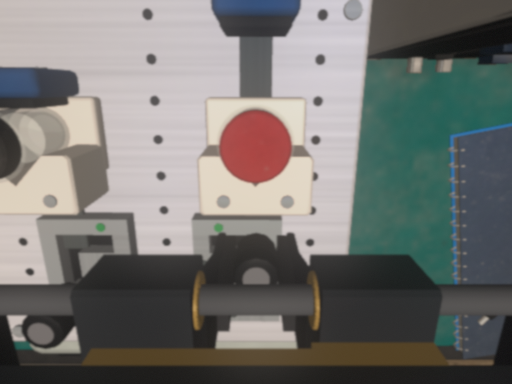

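The jaw (256,15) is clear of the red vial, the knob is near the corner. Now sideways (+y = tool −y).

```bash
python3 -m jog '[{"slide":[0,-0.15,-0.05],"roll":0},{"slide":[0,-0.3,-0.05],"roll":0},{"slide":[0,-0.5,-0.05],"roll":0}]' 1 25
python3 - <<'E'
from h import *
slide([.5325,.126,.093],-.012)
E
```

```text
time: 4.52
ee_pos: [0.5335, 0.111, 0.0945]
eef_rot: [-0.706, 0.004, 0.708, 0.004]
ft_force: [-5.5, -0.3, 4.5]
width: 0.021
t 4.52 pos [0.5335 0.111  0.0945] F [-5.5 -0.3  4.5] w 0.021 slide cm [ 0.15 -1.5   0.12] roll [np.float64(-179.97), np.float64(0.03)]
```

```bash
python3 -m jog '[{"slide":[0,-0.4,0],"roll":0},{"slide":[0,-0.8,0],"roll":0},{"slide":[0,-1.2,0],"roll":0},{"slide":[0,-1.5,0],"roll":0},{"slide":[0,-1.55,0],"roll":0}]' 1 25
python3 - <<'E'
from h import *
slide([.5325,.126,.093],-.012)
im=r.camera("wrist");cv2.imwrite("pics/w5.png",im[:,:,::-1])
E
```

```text
time: 4.93
ee_pos: [0.5335, 0.1273, 0.0945]
eef_rot: [-0.706, 0.004, 0.708, 0.004]
ft_force: [-6.1, -0.7, 5.2]
width: 0.0214
t 4.93 pos [0.5335 0.1273 0.0945] F [-6.1 -0.7  5.2] w 0.0214 slide cm [0.15 0.13 0.1 ] roll [np.float64(-179.93), np.float64(0.07)]
```

View pics/w5.png

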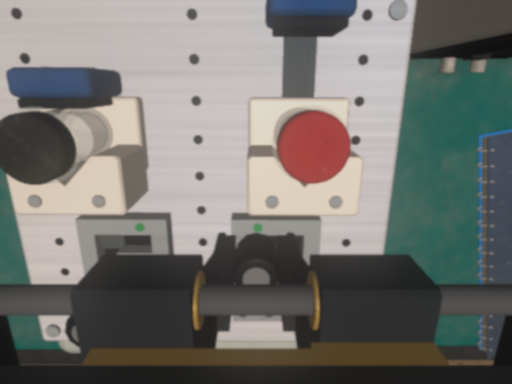

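```bash
python3 -m jog '[{"slide":[0,-0.05,0],"roll":0},{"slide":[0,-0.05,0.1],"roll":0},{"slide":[0,-0.05,0.2],"roll":0}]' 1 25
python3 - <<'E'
from h import *
slide([.5325,.126,.093],-.012)
E
```

```text
time: 5.23
ee_pos: [0.5327, 0.1279, 0.0947]
eef_rot: [-0.707, 0.003, 0.707, 0.004]
ft_force: [6.0, 1.6, -3.7]
width: 0.0212
t 5.23 pos [0.5327 0.1279 0.0947] F [ 6.   1.6 -3.7] w 0.0212 slide cm [0.17 0.19 0.02] roll [np.float64(-179.94), np.float64(0.06)]
```

Pulling forward now meets the slot's front edge (+6 N), so the pin is held in the side leg. Release with a small opening, then rise.

```bash
python3 -m jog '[{"slide":[0,0.05,0],"roll":0},{"slide":[0,0.05,0],"roll":0},{"slide":[0,0.05,0],"roll":0},{"slide":[0,0.05,0],"roll":0}]' 0.6 25; python3 -m jog '[{"slide":[-2,0,0],"roll":0},{"slide":[-5,0,0],"roll":0},{"slide":[-8,0,1],"roll":0},{"slide":[-11,0,4],"roll":0},{"slide":[-12,0,8],"roll":0}]' 0.6; python3 -m jog '[{"slide":[-1,0,2],"roll":0},{"slide":[-1,0,2],"roll":0}]'
python3 - <<'E'
from h import *
slide([.5325,.126,.093],-.012)
im=r.camera("wrist");cv2.imwrite("pics/w6.png",im[:,:,::-1]);im=r.camera("scene");cv2.imwrite("pics/s6.png",cv2.resize(im[150:290,120:300,::-1],None,fx=4,fy=4))
im=r.camera("top");cv2.imwrite("pics/t6.png",cv2.resize(im[145:260,140:255,::-1],None,fx=5.2,fy=5.2,interpolation=cv2.INTER_CUBIC))
E
```

```text
time: 5.57
ee_pos: [0.5328, 0.1273, 0.0946]
eef_rot: [-0.707, 0.004, 0.707, 0.004]
ft_force: [-0.4, -0.0, 0.3]
width: 0.0334
time: 5.98
ee_pos: [0.4549, 0.129, 0.2179]
eef_rot: [0.708, -0.003, -0.706, -0.006]
ft_force: [-1.2, 0.2, 2.8]
width: 0.0348
time: 6.15
ee_pos: [0.433, 0.1302, 0.2303]
eef_rot: [0.71, -0.003, -0.704, -0.004]
ft_force: [1.2, 0.3, 0.2]
width: 0.0348
t 6.15 pos [0.433  0.1302 0.2303] F [1.2 0.3 0.2] w 0.0348 slide cm [13.81  0.35 -9.85] roll [np.float64(-179.87), np.float64(0.13)]
```

View pics/w6.png

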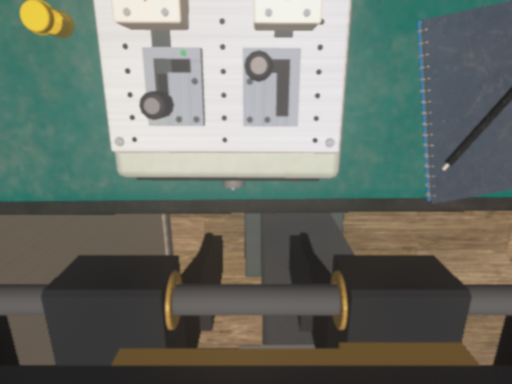

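View pics/s6.png

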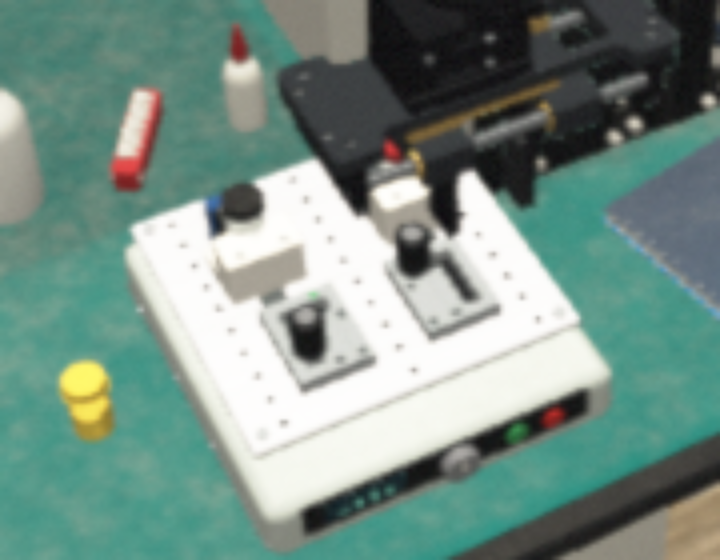

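View pics/t6.png

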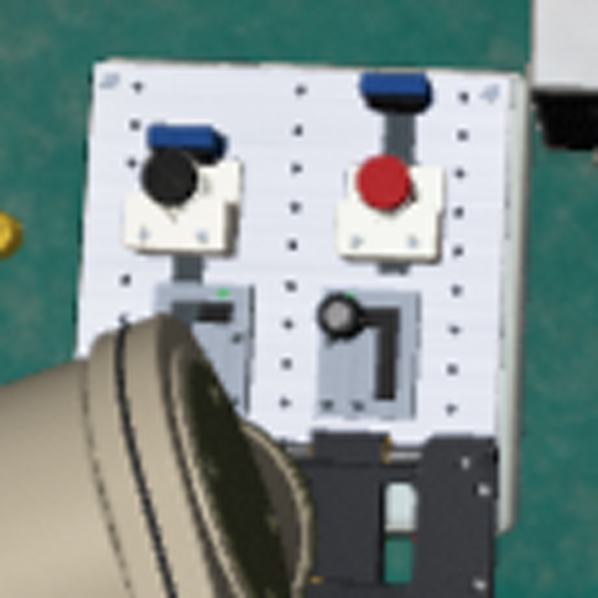

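Run:
```python
from h import *
print(back("top",T(341,316),.1185),back("top",T(380,378),.1185))
r.close_job(); print(r.read_state()['time'])
```

```text
[0.53145905 0.12606244 0.1185    ] [0.5017821  0.10620134 0.1185    ]
the job is handed in; nothing more can be done
the job is handed in; nothing more can be done
```

The clamp of the red-capped vial, which is the right one, is latched open, and I handed the job in at about 6.3 s of the 38 s allowed.

**How it was done:** I closed the fingertips lightly on its black knob (15 N, then 25 N). I then pushed it about 30 mm straight back and 21 mm sideways towards the middle. So the knob was held between the fingers while it was pushed, rather than pushed with a single tip.

**Checks:**
- **Latch:** A forward pull before letting go met the slot's front edge at +6 N.
- **Knob position:** After release, the top picture puts the knob 29.7 mm back and 19.9 mm aside of where it started.
- **Vials and other clamp:** Both caps are at the same pixels as before. The black-capped vial's jaw and knob have not moved.
- **Forces:** The wrist readings I took while working the knob stayed below 10 N.

I did not check the tin or the white vial again in a picture after the move. The arm never went near them at bench height. No check failed or disagreed.

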